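# Index the finishing turntable by one notch

### The arm

A 7-joint arm with a two-finger parallel gripper is mounted at the origin on the work surface. World frame = base frame: x ahead of the robot, y to its left, z up, the work surface at z = 0. Lengths are in m, angles in rad, forces in N, time in s.
With the tool pointing down it reaches from about 0.425 to 0.825 m from the base axis. Payload 3.6 kg.
Tool frame: the origin (TCP) lies where the fingers leave the gripper's body, on its centre line; the fingertips stand 73 mm ahead of it and the grasp point (between the pads) lies 54 mm ahead of it; z points along the fingers, y is the line along which they close (so a half turn about z gives the same grasp; the last joint's range is limited). The gripper opens to 85 mm and grips with 20 to 120 N. Pads are 22 mm wide; open, the fingers measure 114 mm over their backs; the gripper's body (76 mm by 85 mm) begins 54 mm behind the grasp point. The pads swing forward as they close: fully open they stand 13 mm farther back than shut.
Start: joints at [1.242, 0.615, -0.013, 1.423, 0.008, 1.103, -0.04], TCP at [0.193, -0.621, 0.304] pointing down, gripper open.
Joint ranges: [-3.12, 3.12], [-0.3, 2.06], [-1.34, 1.32], [0.26, 2.42], [-1.36, 4.5], [0.01, 1.98], [-2.84, 2.84]. Speed limits (rad/s): [2.79, 2.79, 3.14, 3.14, 3.14, 3.14, 3.14].

### API

Orientations are given as a unit quaternion [x, y, z, w].
In Python, from station import arm, snapshot, camera_info, ticket gives the robot as it stands. Calls block until the motion is done:
- arm.movep(position, orientation): joint-space move of the TCP to a pose.
- arm.line_to(position, velocity=0.15, ori=None): straight line of the TCP; ori=None keeps the orientation; velocity is the mean speed in m/s.
- arm.move_j(angles): joint-space move.
- arm.move_gripper(opening, effort=None): opening from 0.0 (shut) to 1.0 (fully open); effort is the grip in N (None keeps the last); returns when the fingers have stopped.
- arm.pause(seconds).
- arm.ik(position, orientation): joint angles nearest the present ones, or None.
- snapshot(name): name is "scene" or "top" or "wrist"; returns the picture (400x640x3 uint8, blue, green, red); there is no depth.
- camera_info(name): a dict with "fx", "fy", "cx", "cy" (pixels), "dist_coeffs" ([k1, k2, p1, p2, k3] as OpenCV has them; the pictures are not rectified), "R" (3x3) and "t" (3): a world point X has camera coordinates R X + t; the wrist camera has in their place "T_tool_cam" (4x4, takes a point from camera to tool coordinates, whose origin is the TCP and whose axes are the flange's). Camera axes: x right, y down, z forward; pixel columns grow to the right and rows downward; lengths in m; the calibration is good to about 2 mm. A picture is of the moment at which its call begins: read the wrist's pose just before it. camera_info takes no time and is no camera call.
A pose or a line that the arm cannot do raises arm.MotionError and nothing moves.
- ticket.finish_job(): hands the job in; it is judged then, once.
Readings, each from a call of its own:
- arm.read_time(): time.
- arm.read_joint_positions(): joint angles.
- arm.read_dq(): joint speeds.
- arm.read_effort(): joint torques, N m.
- arm.read_tool_pos(): TCP position.
- arm.read_eef_rot(): TCP orientation.
- arm.read_ft_force(): force on the tool from outside, world axes, zero at the start.
- arm.read_wrist_torque(): the same for the moment, N m.
- arm.read_opening(): opening from 0.0 (shut) to 1.0 (fully open).
- arm.read_finger_force(): force on a finger pad.
Only numpy, scipy, OpenCV 4.12 (cv2) and the standard library are available. Lean on these libraries where they do the work, as an engineer would, in place of code of your own. Each camera call takes 0.05 s, during which the arm holds its last target. There are 200 camera calls.

### The job

Turn the cast horse to its next side: with the fingertips press the turntable's spring plunger right in and, keeping it pressed, push the table round clockwise (seen from above) to the very next notch, then let the plunger spring up into that notch and take the hand away. Grasp and lift nothing; the horse and the sanding block ride round on the table, the horse upright, and everything on the bench stays where it is.

Things in the scene. Friction and masses are not known exactly. Their poses are not given: they have to be found in the camera images.
- plunger_top (a point): centre of the top face of the spring plunger's black knob: a disc 36 mm across and 8 mm thick on a vertical steel pin 12 mm thick. The plunger stands on the short aluminium arm that sticks out of the turntable's rim and rides round with the table, 150 mm from the table's axis. Released, its top face is 92 mm above the bench, 22 mm above the arm; pressed fully in it goes down 11 mm. A spring pushes it back up: about 4 N at the start of the stroke, 8.5 N fully in
- plunger (a joint): how far the plunger is pressed down, in m: 0 released (up), 0.011 fully in. A tooth on the pin's foot, 10 mm wide, sits in a 14 mm notch of the fixed index plate below and locks the table. The tooth leaves the notch at 0.008; let go between notches, it stays below the plate at about 0.008 until the table is turned over a notch, where it springs up by itself
- disc (a joint): turn of the table about its vertical axis in rad, 0 (within 0.006) in the notch where it starts, growing clockwise seen from above. The index plate has 8 equally spaced notches, so the next notch is at 0.785. The table turns stiffly (about 1 N at the plunger) and stays where it is left; in a notch it has about 0.015 of play either way
- table_axis (a point): point on the turntable's vertical axis, at the height of its wooden top (70 mm above the bench). The top is a disc 230 mm across; the fixed, notched steel index plate under it is 280 mm across
- push_plate (a point): on the face, towards the plunger, of the upright aluminium push plate fixed on the same arm: 44 mm wide (radially), 8 mm thick, its top 125 mm above the bench. The face lies 26 mm from the plunger's axis on its clockwise side, square to the direction of turning, so a fingertip that holds the plunger down can push against it. This point is 110 mm above the bench, 26 mm clockwise (along the tangent) from the plunger's axis
- horse: cast statuette of a rearing horse standing loose near the middle of the turntable, plinth 78 x 44 mm, about 126 mm tall; origin at the centre of its underside, z up
- sanding_block: sanding block 45 x 26 x 20 mm lying loose on the turntable's top, about 78 mm from its axis on the side away from the plunger; origin at the centre of its underside
- mould_ring: pink silicone ring mould, a tube 84 mm across and 85 mm tall, left of the turntable (+y); origin at the centre of its underside
- mould_half: pink silicone mould half, a block 110 x 75 x 45 mm, left of the turntable; origin at the centre of its underside
- glue_bottle: white bottle 54 mm across, 150 mm tall, right of the turntable (-y); origin at the centre of its underside
- bust: small raw plaster bust 64 mm across, 118 mm tall, right of the turntable; origin at the centre of its underside
- brush: dusting brush lying on the bench to the right; origin about mid-length
- plaster_block: plaster block 70 x 50 x 40 mm on the robot's side of the ring mould, left of the turntable; origin at the centre of its underside
Mind the look-alikes: they are no part of the job. What is shaped like the sanding_block but pink is not meant.

How it is judged:
On the way, in this order (a step that is already met when the one before it is completed fails the run):
1. the plunger is pressed in, clear of its notch, before the table is turned (value of joint plunger above 0.0075 m and value of joint disc below 0.06 rad and contact force between the fingers and plunger above 1 N), for 0.05 s.
2. the table is half-way to the next notch with the plunger still pressed in (value of joint disc between 0.39 and 0.835 rad and value of joint plunger above 0.006 m), for 0.02 s.
3. the table is at the next notch clockwise and the plunger has sprung up into it (value of joint disc between 0.735 and 0.835 rad and value of joint plunger below 0.002 m), for 0.2 s.
At the end, for the whole second after the job is handed in: Table at rest one notch (0.785 rad, within 0.05) clockwise of its start, plunger up in the notch (pressed under 2 mm). Horse upright (within 0.15 rad), still, within 45 mm of the axis; sanding block on the table top within 110 mm of the axis (all of step 3 and velocity of joint disc between -0.05 and 0.05 rad/s and angle between horse's own z axis and vertical below 0.15 rad and horizontal distance between horse and table_axis below 0.045 m and height (world z) of each of horse, sanding_block above 0.06 m and linear speed of horse below 0.03 m/s and horizontal distance between sanding_block and table_axis below 0.11 m); the robot touches nothing.
It fails at once if the table is turned past the next notch (more than 1.0 rad) (value of joint disc above 1 rad).
It fails at once if the table is turned the wrong way (more than 0.12 rad) (value of joint disc below -0.12 rad).
It fails at once if the horse or the sanding block is lifted more than 15 mm or the horse tips over (height (world z) of any of horse, sanding_block above 0.085 m or angle between horse's own z axis and vertical above 0.5 rad).
It fails at once if something on the bench is moved more than 20 mm or lifted (distance of any of mould_ring, mould_half, glue_bottle, bust, brush, plaster_block from where it was at the start of the episode above 0.02 m).
It also fails if it takes over 38 s, if anything falls off the work surface, if the arm or the gripper's body presses on something with over 40 N, if the wrist force passes 120 N, or if a joint passes its speed limit or range.

## Working session

There is one attempt and no reset: what is moved stays moved. The work goes in short steps, each a Python script; the robot and the scene stay as the last script left them, time stands still between calls to the robot, and variables do not carry over. Pictures are saved under pics/ and viewed, at most 10 in all, crops included, and the job is handed in when it is done.

```bash
mkdir -p pics
python3 - <<'E'
from station import arm,snapshot,camera_info
import cv2,numpy as np
for n in("scene","top"):
    cv2.imwrite(f"pics/{n}0.png",snapshot(n)); c=camera_info(n); print(n,{k:np.round(v,4).tolist() for k,v in c.items() if k!='name'})
print(camera_info("wrist")); print(arm.read_time(),arm.read_eef_rot(),arm.read_ft_force())
E
```

```text
scene {'fx': 451.2715, 'fy': 451.2715, 'cx': 323.5663, 'cy': 207.2954, 'dist_coeffs': [0.0401, 0.0, 0.0, 0.0, 0.0], 'R': [[0.1995, 0.9798, 0.015], [0.828, -0.1604, -0.5374], [-0.5241, 0.1196, -0.8432]], 't': [-0.1105, -0.433, 1.64]}
top {'fx': 381.1235, 'fy': 381.1235, 'cx': 321.872, 'cy': 198.4806, 'dist_coeffs': [-0.0919, 0.0, 0.0, 0.0, 0.0], 'R': [[0.0941, -0.9956, -0.0001], [-0.9721, -0.0918, -0.2159], [0.2149, 0.0204, -0.9764]], 't': [-0.0596, 0.6079, 1.0671]}
{'fx': 278.7261231692015, 'fy': 278.7261231692015, 'cx': 322.4239933883758, 'cy': 201.36546814630015, 'dist_coeffs': array([0.01069033, 0.        , 0.        , 0.        , 0.        ]), 'T_tool_cam': array([[ 2.45710091e-04, -9.64358616e-01, -2.64598562e-01,
         6.67988865e-02],
       [ 9.99999621e-01,  1.61023118e-05,  8.69927611e-04,
        -6.19586743e-04],
       [-8.34661539e-04, -2.64598675e-01,  9.64358255e-01,
        -6.96386259e-02],
       [ 0.00000000e+00,  0.00000000e+00,  0.00000000e+00,
         1.00000000e+00]])}
0.1 [ 9.88630601e-01  1.50360114e-01 -1.87099232e-04 -1.15612609e-03] [-0.3687227  -0.17146114  0.72904912]
```

View pics/scene0.png

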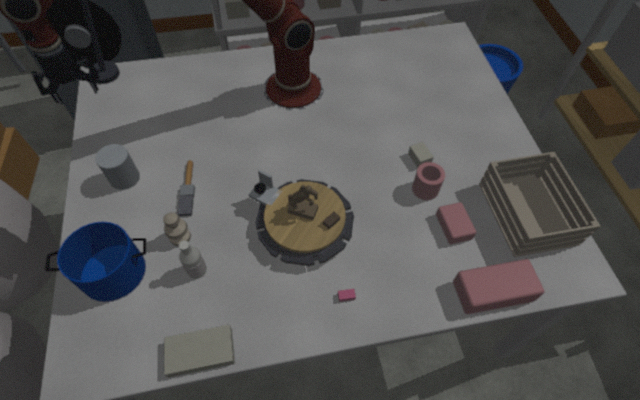

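View pics/top0.png

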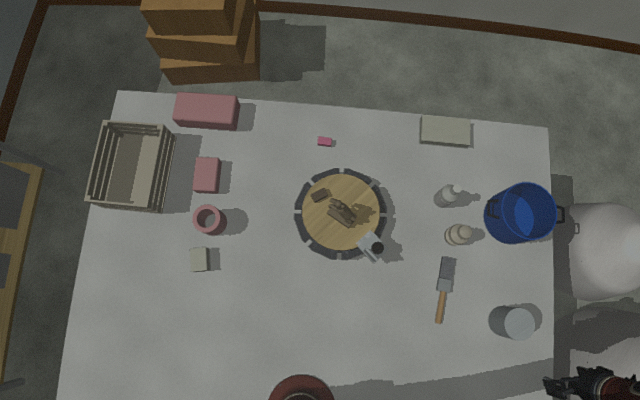

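The top view shows the wooden table centred near (341,210) with the horse and brown block on it, and the black knob near (377,247). The scene view shows the knob near (260,188). There are two look-alikes: the small pink block at top (325,141) lies on the bench, so it isn't the sanding block; the brown block at (320,195) lies on the table and fits. I'll enlarge and measure.

```bash
cat > h.py <<'E'
import cv2,numpy as np
from station import arm,snapshot,camera_info
def ray(c,px,R=None,t=None):
    K=np.array([[c['fx'],0,c['cx']],[0,c['fy'],c['cy']],[0,0,1]])
    u=cv2.undistortPoints(np.array([[px]],float),K,np.array(c['dist_coeffs']))[0,0]
    R=np.array(c['R']);t=np.array(c['t'])
    return -R.T@t, R.T@np.array([u[0],u[1],1])
def onz(c,px,z):
    o,d=ray(c,px); return o+d*(z-o[2])/d[2]
E
python3 - <<'E'
from h import *
crops=[]
for n,b in(("top",(285,160,400,270)),("scene",(240,150,370,270))):
    im=cv2.imread(f"pics/{n}0.png"); c=camera_info(n); x0,y0,x1,y1=b
    hsv=cv2.cvtColor(im,cv2.COLOR_BGR2HSV)
    m=np.zeros(im.shape[:2],np.uint8); w=cv2.inRange(hsv,(10,70,60),(30,255,255)); m[y0:y1,x0:x1]=w[y0:y1,x0:x1]
    p=cv2.convexHull(max(cv2.findContours(m,0,1)[0],key=cv2.contourArea))[:,0]
    W=np.array([onz(c,q,.07)[:2] for q in p.astype(float)])
    A=np.c_[2*W,np.ones(len(W))]; s=np.linalg.lstsq(A,(W**2).sum(1),rcond=None)[0]
    print(n,"axis",s[:2],"r",np.sqrt(s[2]+s[:2]@s[:2]))
    k=np.zeros_like(m); kb=cv2.inRange(hsv,(0,0,0),(180,255,28)); k[y0:y1,x0:x1]=kb[y0:y1,x0:x1]
    nn,l,st,ce=cv2.connectedComponentsWithStats(k)
    for i in range(1,nn):
        if st[i,4]>25: q=onz(c,ce[i],.089); print(st[i],ce[i],q,np.hypot(*(q[:2]-s[:2])))
    crops.append(cv2.resize(im[y0:y1,x0:x1],(400,400),interpolation=cv2.INTER_CUBIC))
cv2.imwrite("pics/crop.png",cv2.convertScaleAbs(np.hstack(crops),alpha=1.5))
E
```

```text
top axis [ 0.57780823 -0.06074655] r 0.11437393973768879
scene axis [ 0.58099704 -0.06180181] r 0.11505809538827909
[255 183  10  11  54] [259.46296296 187.7037037 ] [ 0.47937598 -0.1735225   0.089     ] 0.15102435180253376
```

View pics/crop.png

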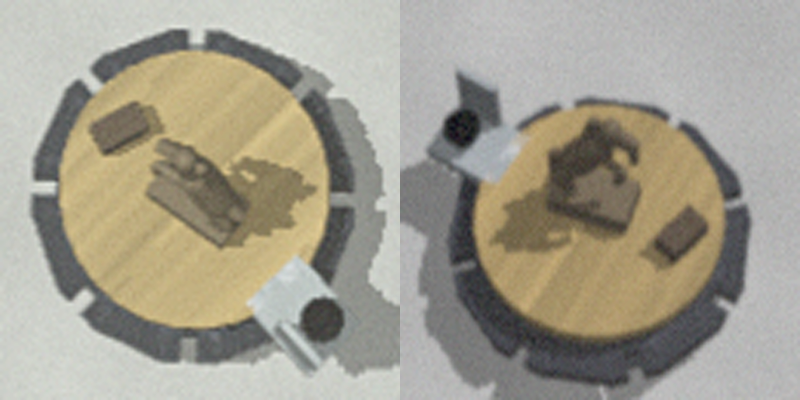

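The crops confirm it: the knob is at crop (322,319), with the push plate beside it on the clockwise side, towards the robot. I'll close the gripper, go above with tool x along the clockwise tangent, and look from close by.

```bash
cat >> h.py <<'E'
from scipy.spatial.transform import Rotation as Ro
C=np.array([.5794,-.0613]); PHI0=np.arctan2(-.1122,-.1)
def pose(phi,off,z,r=.150,yaw_phi=None):
    """TCP pose: off = metres clockwise of the knob axis at table angle phi (rad, world)"""
    ph=phi; rad=np.array([np.cos(ph),np.sin(ph)]); tan=np.array([np.sin(ph),-np.cos(ph)])
    a=np.arctan2(tan[1],tan[0])/2
    p=C+r*rad+off*tan
    return [p[0],p[1],z],[np.cos(a),np.sin(a),0.,0.]
def wcam():
    T=np.eye(4);T[:3,:3]=Ro.from_quat(arm.read_eef_rot()).as_matrix();T[:3,3]=arm.read_tool_pos()
    c=dict(camera_info("wrist")); M=np.linalg.inv(T@np.array(c['T_tool_cam'])); c['R']=M[:3,:3];c['t']=M[:3,3]; return c
E
python3 - <<'E'
from h import *
print(onz(camera_info("top"),(377.6,247.7),.092))
for d in(0,.4,.8): print(arm.ik(*pose(PHI0-d,.008,.16)))
arm.move_gripper(0.0,30)
arm.movep(*pose(PHI0,.008,.27))
c=wcam(); im=snapshot("wrist"); cv2.imwrite("pics/w1.png",im)
print(arm.read_time(),arm.read_tool_pos(),arm.read_ft_force(),arm.read_opening())
k=np.array([*(C+.15*np.array([np.cos(PHI0),np.sin(PHI0)])),.092]);v=c['R']@k+c['t'];print(c['fx']*v[0]/v[2]+c['cx'],c['fy']*v[1]/v[2]+c['cy'])
E
```

```text
[ 0.47776908 -0.17342189  0.092     ]
[ 0.63288525  0.64432611 -0.50733886  1.98901624  0.51357467  0.63603165
  0.6315286 ]
[ 0.4937098   0.5777106  -0.40494725  2.11434992  0.43968022  0.52991775
  0.20623951]
[ 0.30630837  0.54318847 -0.31131318  2.17532826  0.35683544  0.4703959
 -0.24048314]
2.8417 [ 0.4734674  -0.16945181  0.26987215] [-0.45098092 -0.03586092  0.73785273] 0.001883735490655808
323.83635531559366 208.0631791362082
```

View pics/w1.png

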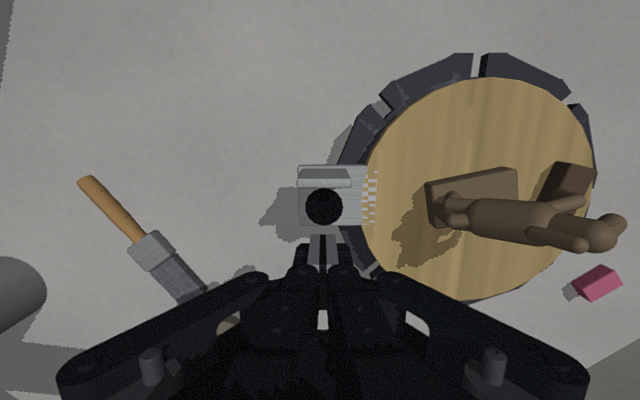

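The wrist view shows the knob at (324,207), predicted at (324,208), and the push plate at (325,178) on its clockwise side, so the pose is good. Now I'll press in small steps, watching the force.

Run:
```python
from h import *
p,q=pose(PHI0,.008,.27)
arm.line_to([p[0],p[1],.184],.12); arm.pause(.1)
b=np.array(arm.read_ft_force()); z=.184
while z>.148:
    z-=.0015; arm.line_to([p[0],p[1],z],.03); f=np.array(arm.read_ft_force())-b
    print(round(z,4),round(arm.read_tool_pos()[2],4),np.round(f,1))
    if f[2]>13 or np.hypot(*f[:2])>15: break
print(arm.read_time(),arm.read_tool_pos())
```

```text
0.1825 0.1828 [ 1.1 -0.9 -0.4]
0.181 0.1809 [ 0.7  0.  -0.3]
0.1795 0.1794 [0.8 0.6 0.1]
0.178 0.1779 [ 0.9 -0.2  0.5]
0.1765 0.1764 [ 1.2 -1.5  0.2]
0.175 0.1749 [-0.3  0.2  0.7]
0.1735 0.1734 [ 1.5 -0.2  0.5]
0.172 0.1719 [ 0.3  0.2 -0.5]
0.1705 0.1704 [ 0.4  0.3 -0.2]
0.169 0.1689 [ 0.7 -0.3 -0.1]
0.1675 0.1674 [ 0.3 -0.4  0.2]
0.166 0.1659 [ 0.9  0.  -0.2]
0.1645 0.1648 [ 0.  -0.5  0.9]
0.163 0.1632 [ 0.2 -0.6  3.1]
0.1615 0.1616 [0.8 0.3 4.2]
0.16 0.1601 [ 1.4 -0.6  4.6]
0.1585 0.1586 [-0.4 -0.5  5.1]
0.157 0.1572 [0.7 0.  4.6]
0.1555 0.1558 [0.8 0.1 6.8]
0.154 0.1544 [ 1.1 -0.2  7.3]
0.1525 0.1536 [-0.8 -0.4 11.9]
0.151 0.1535 [-2.7 -1.5 20.3]
9.3083 [ 0.47495814 -0.16892051  0.15349705]
```

Run:
```python
from h import *
for d in np.append(np.arange(.0,.70,.05),.70):
    p,q=pose(PHI0-d,.008,.1524); arm.line_to(p,.05,q); f=np.array(arm.read_ft_force())
    ph=PHI0-d; print(round(d,2),round(arm.read_tool_pos()[2],4),np.round(f,1),"tan",round(f[0]*np.sin(ph)-f[1]*np.cos(ph),1))
    if np.linalg.norm(f)>45: break
print(arm.read_time(),arm.read_tool_pos())
cv2.imwrite("pics/w2.png",snapshot("wrist"))
```

```text
0.0 0.1536 [-0.2 -0.8 11.6] tan -0.4
0.05 0.1536 [ 0.  -0.3 11.8] tan -0.2
0.1 0.1536 [-1.2  0.1 12.5] tan 0.9
0.15 0.1536 [-1.1 -0.8 12.5] tan 0.0
0.2 0.1536 [-2.3 -1.5 13.3] tan 0.2
0.25 0.1536 [-3.4 -1.6 12.3] tan 0.6
0.3 0.1536 [-1.1  0.7 13.4] tan 1.2
0.35 0.1536 [-1.7 -1.2 13.3] tan -0.3
0.4 0.1536 [-1.8 -0.3 14.2] tan 0.5
0.45 0.1536 [-2.  -0.9 14.1] tan -0.1
0.5 0.1536 [-1.9 -0.6 15.1] tan 0.1
0.55 0.1536 [-1.9 -0.  14.7] tan 0.5
0.6 0.1536 [-2.   0.3 15.8] tan 0.8
0.65 0.1536 [-1.6  0.1 15.7] tan 0.4
0.7 0.1536 [-2.2  0.2 16.4] tan 0.5
13.7583 [ 0.43006757 -0.07441989  0.15356398]
```

View pics/w2.png

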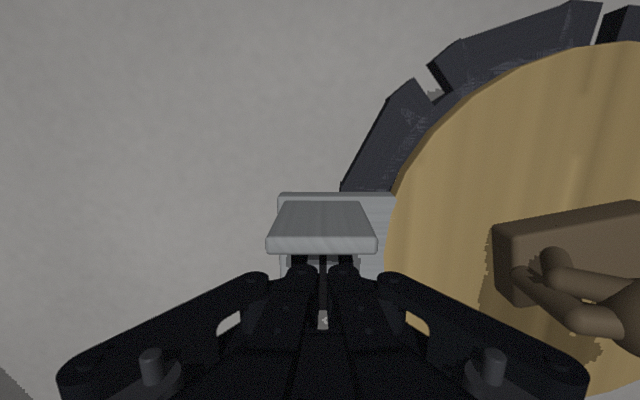

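The table turned with the hand; the plate stands square just ahead of the fingertips at (322,245). I'll lift clear of the knob, then nudge the plate until the tooth drops in.

Run:
```python
from h import *
d=.70
p,q=pose(PHI0-d,.008,.172); arm.line_to(p,.06,q); arm.pause(.1); b=np.array(arm.read_ft_force())
while d<.90:
    d+=.01; p,q=pose(PHI0-d,.008,.172); arm.line_to(p,.03,q)
    f=np.array(arm.read_ft_force())-b; ph=PHI0-d; t=f[0]*np.sin(ph)-f[1]*np.cos(ph)
    print(round(d,3),round(t,1),np.round(f,1))
    if t<-6: break
print(arm.read_time())
# back off to the middle of the gap, then up
p,q=pose(PHI0-d+.03,.008,.172); arm.line_to(p,.05,q); p[2]=.29; arm.line_to(p,.12)
print(arm.read_time())
cv2.imwrite("pics/w3.png",snapshot("wrist")); cv2.imwrite("pics/s3.png",cv2.resize(snapshot("scene")[140:280,220:380],None,fx=4,fy=4))
```

```text
0.71 0.1 [-0.4  0.1  0.2]
0.72 -0.5 [-0.1 -0.5  0.1]
0.73 0.4 [-0.8  0.3  0.1]
0.74 0.1 [-1.1  0.   0.6]
0.75 -1.6 [ 0.3 -1.6 -1.1]
0.76 -3.7 [-0.4 -3.7  0.2]
0.77 -3.6 [ 0.  -3.6 -0. ]
0.78 -2.6 [-0.1 -2.6 -0.8]
0.79 -0.5 [ 0.1 -0.5 -0.5]
0.8 0.0 [-0.7  0.   0.5]
0.81 1.1 [-0.3  1.1  0.2]
0.82 0.7 [ 0.1  0.7 -0.6]
0.83 1.1 [0.1 1.1 0.5]
0.84 0.3 [ 0.1  0.3 -1. ]
0.85 -1.0 [-1.1 -1.   0. ]
0.86 -5.6 [-1.  -5.5 -0.5]
0.87 -8.0 [ 0.1 -8.   1. ]
18.6333
20.0167
```

View pics/w3.png

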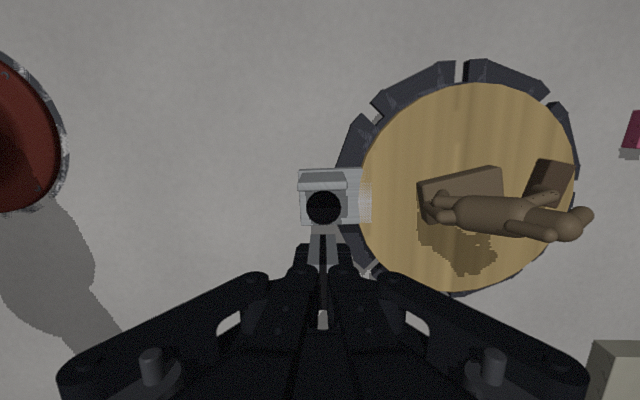

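View pics/s3.png

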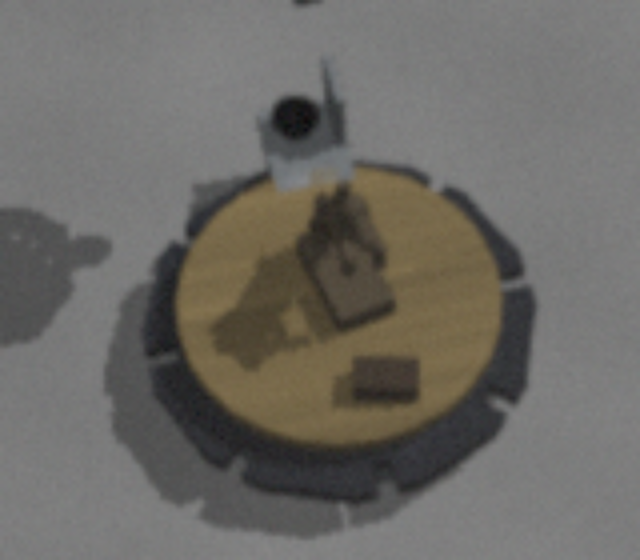

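The knob is now at (323,207) in the wrist view, and the horse is upright with the block on the table. I'll check the angle and the plunger height by triangulating from the two views.

```bash
python3 - <<'E'
from h import *
def blob(im,b,th):
    x0,y0,x1,y1=b; g=im[y0:y1,x0:x1].max(2)<th
    nn,l,st,ce=cv2.connectedComponentsWithStats(g.astype(np.uint8)); i=1+np.argmax(st[1:,4]); print(st[i]); return ce[i]+[x0,y0]
w=wcam(); a=blob(snapshot("wrist"),(300,187,348,227),30)
s=camera_info("scene"); im=snapshot("scene"); e=blob(im,(284,155,304,178),30)
t=camera_info("top"); tm=snapshot("top")
for n,c,px in(("w",w,a),("s",s,e)):
  for z in(.081,.084,.092):
    k=onz(c,px,z)[:2]-C; print(n,px,z,"disc",round((PHI0-np.arctan2(k[1],k[0]))%6.2832,3),"r",round(np.hypot(*k),4))
o1,d1=ray(w,a);o2,d2=ray(s,e);A=np.c_[d1,-d2];x=np.linalg.lstsq(A,o2-o1,rcond=None)[0];print("tri",o1+d1*x[0],o2+d2*x[1])
# same for the first pictures (plunger known up): reference
E
python3 - <<'E'
import sys;sys.path.insert(0,'.')
from h import *
# knob apparent diameter in w1 (up, TCP .27) and w3 (TCP .29)
for n,z in(("w1",.27),("w3",.29)):
    g=(cv2.imread(f"pics/{n}.png")[185:228,300:350].max(2)<30).astype(np.uint8)
    k=max(cv2.findContours(g,0,1)[0],key=cv2.contourArea);print(n,cv2.fitEllipse(k),cv2.contourArea(k))
E
```

```text
[  7   4  34  33 892]
[ 5 10 10  9 43]
w [323.15358744 207.05156951] 0.081 disc 0.793 r 0.1504
w [323.15358744 207.05156951] 0.084 disc 0.799 r 0.1504
w [323.15358744 207.05156951] 0.092 disc 0.815 r 0.1503
s [293.58139535 168.81395349] 0.081 disc 0.813 r 0.1548
s [293.58139535 168.81395349] 0.084 disc 0.811 r 0.1525
s [293.58139535 168.81395349] 0.092 disc 0.805 r 0.1464
tri [ 0.42916641 -0.06686707  0.08729847] [ 0.42939028 -0.06642005  0.0871662 ]
w1 ((23.47865104675293, 21.197124481201172), (35.10762405395508, 35.45854949951172), 103.14688110351562) 975.5
w3 ((23.14887809753418, 22.057544708251953), (32.590538024902344, 33.040771484375), 109.4262924194336) 844.0
```

Run:
```python
from h import *
def ce(im,b):
    x0,y0,x1,y1=b; nn,l,st,c=cv2.connectedComponentsWithStats((im[y0:y1,x0:x1].max(2)<30).astype(np.uint8)); return c[1+np.argmax(st[1:,4])]+[x0,y0]
T=np.eye(4);q=pose(PHI0,.008,.27)[1];T[:3,:3]=Ro.from_quat(q).as_matrix();T[:3,3]=[.4734674,-.16945181,.26987215]
w=dict(camera_info("wrist"));M=np.linalg.inv(T@np.array(w['T_tool_cam']));w['R']=M[:3,:3];w['t']=M[:3,3]
s=camera_info("scene")
a=ce(cv2.imread("pics/w1.png"),(300,187,348,227));e=ce(cv2.imread("pics/scene0.png"),(250,178,270,198))
o1,d1=ray(w,a);o2,d2=ray(s,e);x=np.linalg.lstsq(np.c_[d1,-d2],o2-o1,rcond=None)[0];p=o1+d1*x[0];print(a,e,p,o2+d2*x[1])
k=p[:2]-C;print("disc ref",PHI0-np.arctan2(k[1],k[0]))
```

```text
[323.50439024 206.1902439 ] [259.53125  188.015625] [ 0.47905384 -0.17335636  0.08692483] [ 0.47902692 -0.17349876  0.08694623]
disc ref 0.0023533146672232164
```

By the same method, the triangulated knob height was 86.9 mm released at the start and is 87.2 mm now. The plunger is therefore up, and the disc is at about 0.80. Handing in.

```bash
python3 -c "
from station import ticket;print(ticket.finish_job())"
```

```text
the job is handed in; nothing more can be done
None
```

The table is turned clockwise to the next notch (measured about 0.80 rad, target 0.785), the plunger has sprung up, the horse is upright with the sanding block on the table, the hand is clear, and the job is handed in after about 20 s on the robot's clock (no verdict was returned).

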